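# Nest the scoop trays on the indexed parts carousel

### The job

Tidy up the parts carousel after class: nest every loose scoop tray fully down in the stack on the carousel's base tray of its own colour, turned so that its nose lies over the nose below. Only the front of the carousel is open, so turn the deck by its black posts, click by click, to bring each base tray there, and finish with the pilot-lamp rack clicked in at the front. Leave the other things on the bench where they are.

Things in the scene. Friction and masses are not known exactly. Their poses are not given: they have to be found in the camera images.
- B1: loose blue plastic scoop tray, 60 g, upright on the bench; 4 or 5 trays in a run, absent ones None. Origin: centre of underside, x to the nose, z up. Rim 33 mm up, 59 mm wide, from x = -52 (square end) to +58 (nose, 18 mm wide; taper from x = +15): fits only one way round. 3 mm walls slope inward 12 mm to the floor. Grip lugs: see Y1
- B1_nose (a point): middle of the nose rim of tray B1: x = +58, z = +33 mm in its frame
- B2: another loose blue scoop tray, the same as B1 in shape and frame
- B2_nose (a point): middle of the nose rim of tray B2: x = +58, z = +33 mm in its frame
- B3: another loose blue scoop tray, the same as B1 in shape and frame
- B3_nose (a point): middle of the nose rim of tray B3: x = +58, z = +33 mm in its frame
- Y1: loose yellow scoop tray, shape and frame as B1. All trays: a darker grip lug on each long side at x = -17..+17, z = 21..33 mm; its upright outer faces are parallel, 66 mm apart along y, to grip across from above
- Y1_nose (a point): middle of the nose rim of tray Y1: x = +58, z = +33 mm in its frame
- Y2: another loose yellow scoop tray, the same as Y1 in shape and frame
- Y2_nose (a point): middle of the nose rim of tray Y2: x = +58, z = +33 mm in its frame
- blue_base (a point): blue tray fixed on the deck, shape and frame as B1, origin 105 mm from the axis, 47 mm above the bench, nose straight outward. A rib in each tray's floor holds the next tray's underside 15 mm above its own (so 15, 30, 45 mm above the base); a nested tray has 2.4 mm of play, and the walls guide it in from 8 mm off
- yellow_base (a point): yellow tray fixed on the deck, as the blue base but with its nose pointing about 100 degrees counterclockwise (from above) of straight outward
- blue_base_nose (a point): middle of the nose rim of the blue base tray: x = +58, z = +33 mm in its frame
- yellow_base_nose (a point): middle of the nose rim of the yellow base tray: x = +58, z = +33 mm in its frame
- carousel: grey stand of a rotary parts carousel; origin on the bench, on its axis; -x is the open front (towards the robot within 15 degrees). Aluminium deck: radius 175 mm, top 47 mm up. A clear flat hood with red front edge (x = 3..230, y = -165..165, z = 138..147 mm in this frame) covers the rear half, so trays are loaded only at the front position, 105 mm out on the -x side
- deck (a joint): turn of the deck, rad, counterclockwise from above, stops at -2.2 and 2.2; may start anywhere. Sprung detents (about 0.5 N m; it pulls in from about 0.4 rad and stays): -2.094 = blue base at front, 0 = lamp rack at front (white block 70 x 100 mm on the deck with six red and orange lamps, 40 mm high), 2.094 = yellow base at front
- post0 (a point): top centre of one of three black turning posts on the deck: diameter 18 mm, 65 mm tall, top 112 mm above the bench, 158 mm from the axis, 120 degrees apart, midway between the stations. Post 0 is across the axis from the lamp rack: on the +x side at joint 0, when the other two are 60 degrees either side of the front. Posts pass under the hood
- contactor_a: black contactor 50 x 45 x 70 mm, standing among the trays; loose, not part of the job; origin under its centre
- contactor_b: black contactor 50 x 45 x 80 mm; loose, not part of the job; origin under its centre
- tape: black roll of tape, 66 mm across, 18 mm high; loose, not part of the job; origin under its centre
- multimeter: yellow multimeter 140 x 75 x 38 mm; loose, not part of the job; origin under its centre
- driver: red screwdriver, 160 mm long; loose, not part of the job; origin under its centre
- stop_button: grey box 70 x 70 x 55 mm with a red button, 73 mm high in all; loose, not part of the job; origin under its centre
- terminal_strip: white terminal strip 30 x 90 x 22 mm; loose, not part of the job; origin under its centre
Things that resemble listed ones, but are neither listed nor needed, are in the scene too. What is shaped like the Y2 but red is not meant. Leave any pink look-alike of the B1 alone.

How it is judged:
At the end, for the whole second after the job is handed in: each tray present nested on its colour's base: underside within 4 mm of 15, 30 or 45 mm above the base's; centre within 6, 8.5 or 11 mm (1st, 2nd, 3rd tray) and nose within 7, 10 or 13 mm of the base's in plan; level within 0.08 rad, at rest; deck still, within 0.1 rad of 0 (lamps in front) (angle between each of B1, B2, B3, Y1, Y2's own z axis and vertical below 0.08 rad and linear speed of each of B1, B2, B3, Y1, Y2 below 0.03 m/s and ((z of B1 in the frame of blue_base between 0.011 and 0.019 m and horizontal distance between B1 and blue_base below 0.006 m and horizontal distance between B1_nose and blue_base_nose below 0.007 m) or (z of B1 in the frame of blue_base between 0.026 and 0.034 m and horizontal distance between B1 and blue_base below 0.0085 m and horizontal distance between B1_nose and blue_base_nose below 0.01 m) or (z of B1 in the frame of blue_base between 0.041 and 0.049 m and horizontal distance between B1 and blue_base below 0.011 m and horizontal distance between B1_nose and blue_base_nose below 0.013 m)) and ((z of B2 in the frame of blue_base between 0.011 and 0.019 m and horizontal distance between B2 and blue_base below 0.006 m and horizontal distance between B2_nose and blue_base_nose below 0.007 m) or (z of B2 in the frame of blue_base between 0.026 and 0.034 m and horizontal distance between B2 and blue_base below 0.0085 m and horizontal distance between B2_nose and blue_base_nose below 0.01 m) or (z of B2 in the frame of blue_base between 0.041 and 0.049 m and horizontal distance between B2 and blue_base below 0.011 m and horizontal distance between B2_nose and blue_base_nose below 0.013 m)) and ((z of B3 in the frame of blue_base between 0.011 and 0.019 m and horizontal distance between B3 and blue_base below 0.006 m and horizontal distance between B3_nose and blue_base_nose below 0.007 m) or (z of B3 in the frame of blue_base between 0.026 and 0.034 m and horizontal distance between B3 and blue_base below 0.0085 m and horizontal distance between B3_nose and blue_base_nose below 0.01 m) or (z of B3 in the frame of blue_base between 0.041 and 0.049 m and horizontal distance between B3 and blue_base below 0.011 m and horizontal distance between B3_nose and blue_base_nose below 0.013 m)) and ((z of Y1 in the frame of yellow_base between 0.011 and 0.019 m and horizontal distance between Y1 and yellow_base below 0.006 m and horizontal distance between Y1_nose and yellow_base_nose below 0.007 m) or (z of Y1 in the frame of yellow_base between 0.026 and 0.034 m and horizontal distance between Y1 and yellow_base below 0.0085 m and horizontal distance between Y1_nose and yellow_base_nose below 0.01 m)) and ((z of Y2 in the frame of yellow_base between 0.011 and 0.019 m and horizontal distance between Y2 and yellow_base below 0.006 m and horizontal distance between Y2_nose and yellow_base_nose below 0.007 m) or (z of Y2 in the frame of yellow_base between 0.026 and 0.034 m and horizontal distance between Y2 and yellow_base below 0.0085 m and horizontal distance between Y2_nose and yellow_base_nose below 0.01 m)) and value of joint deck between -0.1 and 0.1 rad and velocity of joint deck between -0.1 and 0.1 rad/s); the robot touches nothing.
It fails at once if one of the other things on the bench is pushed more than 60 mm away (distance of any of contactor_a, contactor_b, tape, multimeter, driver, stop_button, terminal_strip from where it was at the start of the episode above 0.06 m).
Of B1, B2, B3, Y1, Y2 only 4 to 5 are there at a start; the rules pass over those that are not, and their reading is None.
At some moment in a run one of B1, B2, B3, Y1, Y2 may be knocked a few centimetres aside while the robot is not near it.
It also fails if it takes over 210 s, if anything falls off the work surface, if the arm or the gripper's body presses on something with over 40 N, if the wrist force passes 120 N, or if a joint passes its speed limit or range.

### The arm

A 6-joint arm with a two-finger parallel gripper is mounted at the origin on the work surface. World frame = base frame: x ahead of the robot, y to its left, z up, the work surface at z = 0. Lengths are in m, angles in rad, forces in N, time in s.
With the tool pointing down it reaches from about 0.25 to 0.85 m from the base axis. Payload 12.5 kg.
Tool frame: the origin (TCP) lies on the centre line of the jaws, within the pads' length; the fingertips stand ahead of it and the grasp point (between the pads) lies 5 mm behind it (manip.tips_ahead is the z of the fingertips in the tool frame, in m); z points along the fingers, y is the line along which they close (so a half turn about z gives the same grasp; the last joint's range is limited). The gripper opens to 93 mm and grips with 3 to 60 N. Pads are 15 mm wide; open, the fingers measure 128 mm over their backs; the gripper's body (75 mm by 188 mm) begins 65 mm behind the grasp point.
Start: joints at [1.168, 0.351, 1.652, -0, 1.139, -0.085], TCP at [0.172, 0.522, 0.205] pointing down, gripper open.
Joint ranges: [-2.75, 2.75], [-0.79, 2.1], [0.01, 2.65], [-1.57, 4.71], [0.07, 3.14], [-2.87, 2.87]. Speed limits (rad/s): [2.22, 2.22, 2.79, 3.14, 3.14, 3.14].

### API

Orientations are given as a unit quaternion [w, x, y, z].
In Python, from bench import manip gives the robot as it stands. Calls block until the motion is done:
- manip.move_pose(position, orientation): joint-space move of the TCP to a pose.
- manip.servo_line(position, ori=None, feed=0.15): straight line of the TCP; ori=None keeps the orientation; feed is the mean speed in m/s.
- manip.movej(angles): joint-space move.
- manip.command_gripper(opening, grasp_force=None): finger opening in m; grasp_force is the grip in N (None keeps the last); returns when the fingers have stopped.
- manip.wait(seconds).
- manip.ik(position, orientation): joint angles nearest the present ones, or None.
- manip.get_obs(): the state.
- manip.snapshot(name): name is "scene" or "top" or "wrist"; returns a dict with "img" (384x512x3 uint8, red, green, blue), "fx", "fy", "cx", "cy" (pixels), "R" (3x3) and "t" (3): a world point X has camera coordinates R X + t; the wrist camera has in their place "T_tool_cam" (4x4, takes a point from camera to tool coordinates, whose origin is the TCP and whose axes are the flange's). Camera axes: x right, y down, z forward; pixel columns grow to the right and rows downward; lengths in m; the calibration is good to about 2 mm. A picture is of the moment at which its call begins: read the wrist's pose just before it. There is no depth.
A pose or a line that the arm cannot do raises manip.Unreachable and nothing moves.
- manip.hand_in(): hands the job in; it is judged then, once.
Trained networks look in the newest picture that a camera, given by its name, has taken for a name from the list of things; names that differ only in an ending like _2 or _b are one class to them, and where a whole thing is asked for, a point or a joint stands for the part that bears it (a point fixed in the world has none). Each returns a list of dicts, best first, with "confidence" (0 to 1); they miss things now and then, are a little off and sometimes report something else, mostly with a low value. They report only what shows in the picture. A call takes as long as a camera call. They do not tell look-alikes from the thing itself.
- manip.spot_in(camera, thing): "box" ([centre column, centre row, width, height] in pixels, round what is visible of it).
- manip.regions_of(camera, thing): "pixels" (384x512 bool, what is visible of it) and "box" ([centre column, centre row, width, height] in pixels, round what is visible of it).
The state is a dict: "time_s": time; "joint_positions": joint angles; "qvel": joint speeds; "joint_efforts": joint torques, N m; "ee_pos": TCP position; "ee_rot": TCP orientation; "force": force on the tool from outside, world axes, zero at the start; "ft_torque": the same for the moment, N m; "finger_gap": finger opening in m; "grip_force": force on a finger pad.
Only numpy, scipy, OpenCV 4.12 (cv2) and the standard library are available. Lean on these libraries where they do the work, as an engineer would, in place of code of your own. Each camera call takes 0.05 s, during which the arm holds its last target. There are 200 camera calls.

## Working session

There is one attempt and no reset: what is moved stays moved. The work goes in short steps, each a Python script; the robot and the scene stay as the last script left them, time stands still between calls to the robot, and variables do not carry over. Pictures are saved under pics/ and viewed, at most 14 in all, crops included, and the job is handed in when it is done.

```bash
ls; mkdir -p pics
python3 - <<'E'
from bench import manip
import cv2,numpy as np
for c in ["scene","top"]:
    s=manip.snapshot(c); cv2.imwrite(f"pics/{c}0.png",cv2.resize(s["img"][:,:,::-1],(800,600),interpolation=cv2.INTER_CUBIC))
    print(c,s["fx"],s["cx"],s["cy"],np.round(s["R"],4).tolist(),s["t"])
    for n in ["B1","Y1","carousel","post0","blue_base","contactor_a","tape"]:
        print(n,[(np.round(d["box"]).astype(int).tolist(),round(d["confidence"],2)) for d in manip.spot_in(c,n)])
o=manip.get_obs(); print(o["time_s"],o["ee_rot"],manip.tips_ahead,o["finger_gap"])
E
```

```text
pics
scene 459.90688421146433 255.96020262383215 193.52977184388396 [[0.1647, 0.9863, 0.0134], [0.8318, -0.1316, -0.5392], [-0.53, 0.0999, -0.8421]] [-0.11576807 -0.35935518  1.94714909]
B1 [([387, 162, 24, 22], 0.89), ([274, 186, 18, 27], 0.7), ([350, 172, 19, 25], 0.66), ([316, 178, 27, 22], 0.55), ([206, 212, 86, 39], 0.35)]
Y1 [([105, 179, 29, 23], 0.88), ([317, 218, 16, 29], 0.64), ([142, 189, 20, 22], 0.61), ([247, 181, 16, 18], 0.52), ([349, 203, 18, 23], 0.29)]
carousel [([221, 254, 117, 125], 0.84)]
post0 [([203, 210, 93, 41], 0.87)]
blue_base [([314, 176, 26, 21], 0.38)]
contactor_a [([351, 204, 21, 20], 0.73), ([348, 245, 19, 25], 0.68)]
tape [([249, 179, 14, 18], 0.56)]
top 399.3055718640126 257.340246310778 188.65453211049456 [[0.0267, -0.9996, 0.0057], [-0.9911, -0.0272, -0.1307], [0.1308, -0.0022, -0.9914]] [-0.00593579  0.53059914  1.3034409 ]
B1 [([225, 219, 26, 28], 0.96), ([88, 228, 29, 33], 0.93), ([178, 220, 24, 34], 0.69), ([136, 217, 29, 35], 0.57)]
Y1 [([352, 283, 17, 34], 0.97), ([415, 258, 36, 25], 0.94), ([192, 168, 25, 27], 0.77), ([368, 237, 25, 34], 0.72), ([304, 189, 102, 67], 0.7), ([129, 156, 30, 10], 0.47)]
carousel [([304, 154, 115, 132], 0.95)]
post0 [([306, 190, 107, 68], 0.82)]
blue_base [([305, 191, 103, 66], 0.66)]
contactor_a [([169, 132, 19, 20], 0.85), ([154, 181, 21, 18], 0.65)]
tape [([254, 238, 20, 18], 0.76)]
0.8 [1.10621594e-05 1.58249179e-01 9.87399209e-01 1.09705144e-05] 0.014 0.09297781644083955
```

View pics/top0.png

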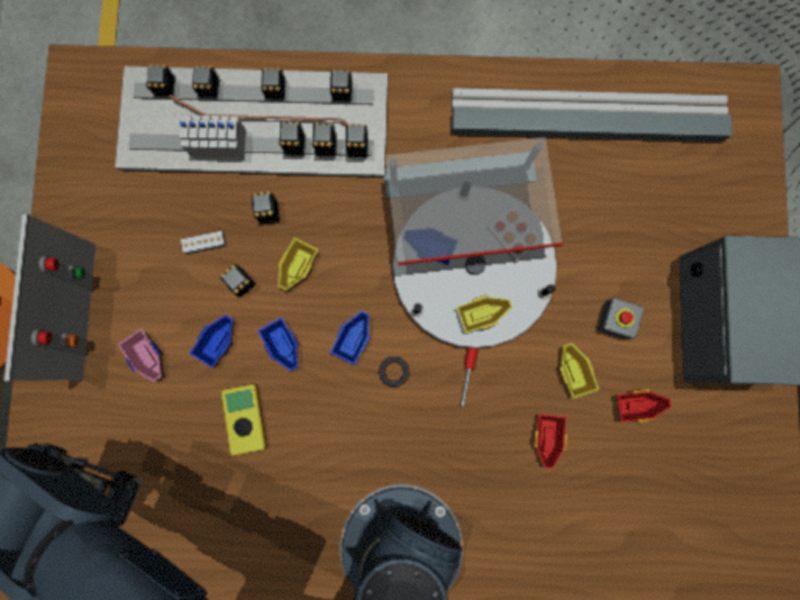

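View pics/scene0.png

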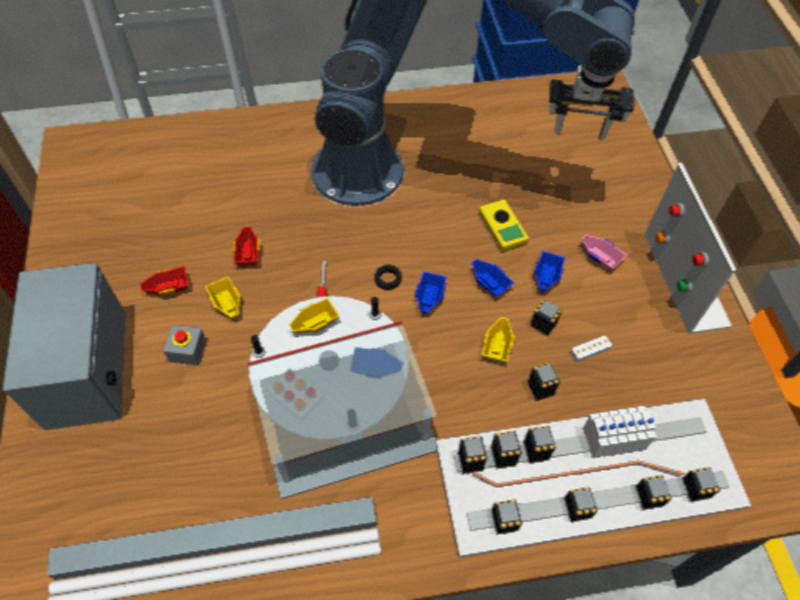

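```bash
cat > h.py <<'E'
from bench import manip
import numpy as np, cv2
from scipy.optimize import minimize
from scipy.spatial.transform import Rotation as Rot
RIM=[(-52,-29.5),(15,-29.5),(58,-9),(58,9),(15,29.5),(-52,29.5)]
FLO=[(-40,-17.5),(15,-17.5),(46,-5),(46,5),(15,17.5),(-40,17.5)]
LUG=[[(x,s*y,z) for x in(-17,17) for y in(29,33) for z in(21,33)] for s in(-1,1)]
BODY=[(x,y,33) for x,y in RIM]+[(x,y,0) for x,y in FLO]
PARTS=[np.array(p)/1000. for p in [BODY]+LUG]
HSV={"blue":((108,110,50),(130,255,255)),"yellow":((22,90,70),(34,255,255))}
def cam(name):
    o=manip.get_obs(); s=manip.snapshot(name)
    if name=="wrist":
        T=np.eye(4); w,x,y,z=o["ee_rot"]; T[:3,:3]=Rot.from_quat([x,y,z,w]).as_matrix(); T[:3,3]=o["ee_pos"]
        W=np.linalg.inv(T@np.array(s["T_tool_cam"])); s["R"],s["t"]=W[:3,:3],W[:3,3]
    s["R"]=np.array(s["R"]); s["t"]=np.array(s["t"]); return s
def proj(s,X):
    c=np.asarray(X)@s["R"].T+s["t"]; return c[:,:2]/c[:,2:]*[s["fx"],s["fy"]]+[s["cx"],s["cy"]]
def back(s,uv,z):
    d=s["R"].T@np.array([(uv[0]-s["cx"])/s["fx"],(uv[1]-s["cy"])/s["fy"],1.]); c=-s["R"].T@s["t"]
    return c+d*(z-c[2])/d[2]
def mask(s,col):
    m=cv2.inRange(cv2.cvtColor(s["img"],cv2.COLOR_RGB2HSV),*map(np.array,HSV[col]))
    return cv2.morphologyEx(m,cv2.MORPH_CLOSE,np.ones((3,3),np.uint8))
def blob(m,uv):
    n,l,st,ce=cv2.connectedComponentsWithStats(m)
    k=[i for i in range(1,n) if st[i,4]>60]
    if not k: return None
    return (l==min(k,key=lambda i:np.hypot(*(ce[i]-uv)))).astype(np.float32)
def render(s,p,z0,zs=(0,)):
    im=np.zeros(s["img"].shape[:2],np.uint8); c,n=np.cos(p[2]),np.sin(p[2])
    for dz in zs:
        for P in PARTS:
            X=np.c_[P[:,0]*c-P[:,1]*n+p[0],P[:,0]*n+P[:,1]*c+p[1],P[:,2]+z0+dz]
            h=cv2.convexHull(proj(s,X).astype(np.float32))
            cv2.fillConvexPoly(im,np.round(h*16).astype(np.int32),255,cv2.LINE_AA,4)
    return im/255.
def fit(s,col,guess,z0=0.,zs=(0,),yaws=None):
    """guess x,y; returns (x,y,yaw),iou"""
    m=blob(mask(s,col),proj(s,[[guess[0],guess[1],z0+.03]])[0])
    if m is None: return None,0
    ys,xs=np.nonzero(m); g=back(s,(xs.mean(),ys.mean()),z0+.02)
    def f(q):
        r=render(s,(q[0]*.01,q[1]*.01,q[2]*.15),z0,zs); return 1-np.minimum(r,m).sum()/max(np.maximum(r,m).sum(),1)
    b=None
    for a in (np.arange(0,2*np.pi,np.pi/4) if yaws is None else yaws):
        x0=np.array([g[0]*100,g[1]*100,a/.15])
        r=minimize(f,x0,method="Nelder-Mead",options=dict(initial_simplex=x0+np.array([[0,0,0],[.6,0,0],[0,.6,0],[0,0,1.5]]),xatol=.01,fatol=1e-4,maxiter=150))
        if b is None or r.fun<b.fun: b=r
    return np.array([b.x[0]*.01,b.x[1]*.01,(b.x[2]*.15+np.pi)%(2*np.pi)-np.pi]),1-b.fun
def quat(yaw,k=0):
    a=yaw/2+k*np.pi/2; return [0,np.cos(a),np.sin(a),0]
E
python3 - <<'E'
from h import *
s=cam("top")
for n,c,u,v,z in [("B1","blue",213,341,0),("B2","blue",280,344,0),("B3","blue",351,338,0),("Y1","yellow",297,263,0),("Y2","yellow",577,370,0),("yb","yellow",483,314,.047)]:
    g=back(s,(u*.64,v*.64),z+.03); p,i=fit(s,c,g,z); print(n,np.round(p,4),round(i,3), [None if (q:=manip.ik([p[0],p[1],z+.05],quat(p[2],k))is None) else np.round(manip.ik([p[0],p[1],z+.05],quat(p[2],k)),2).tolist() for k in (0,1)])
P=np.array([back(s,(u*.64,v*.64),.112)[:2] for u,v in [(417,307),(547,289),(465,187)]])
c=P.mean(0); print("axis",c,np.hypot(*(P-c).T),np.degrees(np.arctan2(*(P-c).T[::-1])))
e=[back(s,(u*.64,v*.64),.147)[:2] for u,v in[(398,263),(561,243)]]; print("edge",e,np.degrees(np.arctan2(*(e[0]-e[1])[::-1])))
w=cam("wrist"); print(w["fx"],w["cx"],w["cy"],np.round(w["T_tool_cam"],3).tolist()); print(manip.get_obs()["time_s"])
E
```

```text
B1 [ 0.4255  0.4043 -0.5225] 0.872 [[0.68, 0.61, 1.67, -0.0, 0.86, 2.77], [0.68, 0.61, 1.67, -0.0, 0.86, -0.37]]
B2 [ 0.4187  0.2642 -2.6116] 0.849 [[0.47, 0.48, 1.91, -0.0, 0.75, -1.63], [0.47, 0.48, 1.91, -0.0, 0.75, 1.51]]
B3 [ 0.4397  0.1118 -0.4357] 0.837 [[0.15, 0.42, 2.02, -0.0, 0.7, 2.15], [0.15, 0.42, 2.02, -0.0, 0.7, -0.99]]
Y1 [0.5905 0.243  2.7119] 0.934 [[0.32, 0.69, 1.52, -0.0, 0.93, -0.82], [0.32, 0.69, 1.52, -0.0, 0.93, 2.32]]
Y2 [ 0.3811 -0.3651  0.3421] 0.918 [[-0.85, 0.53, 1.83, -0.0, 0.79, 0.38], [-0.85, 0.53, 1.83, -0.0, 0.79, -2.77]]
yb [ 0.4949 -0.1598 -1.2145] 0.85 [[-0.4, 0.44, 1.82, -0.0, 0.88, 2.38], [-0.4, 0.44, 1.82, -0.0, 0.88, -0.76]]
axis [ 0.5951119  -0.14067137] [0.15431543 0.15390924 0.1556774 ] [ 129.78408403 -110.88876187    9.31863562]
edge [array([0.57887706, 0.01846626]), array([ 0.62823875, -0.30438132])] 98.69290037473938
312.2975035830619 255.8653152356625 191.42134972664007 [[0.0, -0.964, -0.265, 0.072], [1.0, -0.0, 0.0, -0.001], [-0.0, -0.265, 0.964, -0.181], [0.0, 0.0, 0.0, 1.0]]
0.9
```

```bash
cat >> h.py <<'E'
ZL=0.19
def look(xy,yaw,k,col,z0=0.,zs=(0,),save=None,h=ZL,allyaw=False):
    manip.move_pose([xy[0],xy[1],z0+h],quat(yaw,k)); manip.wait(.15)
    s=cam("wrist"); p,i=fit(s,col,xy,z0,zs,None if allyaw else [yaw,yaw+np.pi])
    if save:
        im=s["img"][:,:,::-1].copy(); c=cv2.findContours((render(s,p,z0,zs)>.5).astype(np.uint8),0,2)[0]; cv2.drawContours(im,c,-1,(0,255,0),1)
        for x,y in proj(s,[[p[0]+.058*np.cos(p[2]),p[1]+.058*np.sin(p[2]),z0+.033]]): cv2.circle(im,(int(x),int(y)),3,(255,255,255),1)
        cv2.imwrite(save,im)
    return p,i
def bestk(p,place):
    def c(k):
        a=[manip.ik([q[0],q[1],.2],quat(q[2],k)) for q in (p,place)]
        return max(9 if x is None else abs(x[5]) for x in a)
    return min((0,1),key=c)
E
python3 - <<'E'
from h import *
import json
Y1=np.array([.5905,.243,2.7119]); yb=np.array([.4949,-.1598,-1.2145]); k=bestk(Y1,yb); 
manip.command_gripper(.09,20)
p,i=look(Y1,Y1[2],k,"yellow",save="pics/y1.png",allyaw=True); print(k,np.round(p,4),round(i,3))
o=manip.get_obs(); print(o["time_s"],o["ee_pos"])
E
```

```text
1 [ 0.5862  0.2512 -0.5317] 0.116
3.4667 [0.59028134 0.24343467 0.19005821]
```

View pics/y1.png

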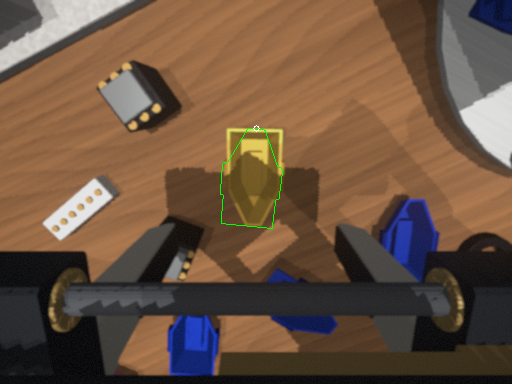

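Run:
```python
from h import *
s=cam("wrist"); h=cv2.cvtColor(s["img"],cv2.COLOR_RGB2HSV)
for u,v in [(232,140),(252,148),(252,180),(232,180),(278,180),(255,215),(240,195),(222,190),(285,190),(300,120),(400,120),(412,230),(190,350),(300,300)]: print((u,v),h[v,u])
```

```text
(232, 140) [ 20 172 132]
(252, 148) [ 24 152 227]
(252, 180) [ 20 174 116]
(232, 180) [ 21 168  91]
(278, 180) [ 20 173 106]
(255, 215) [ 20 176 110]
(240, 195) [ 20 175  96]
(222, 190) [ 14 141  94]
(285, 190) [ 14 142  70]
(300, 120) [ 14 136 167]
(400, 120) [ 13 138 161]
(412, 230) [116 184 118]
(190, 350) [114 215 140]
(300, 300) [130  17  45]
```

```bash
sed -i 's/((22,90,70),(34,255,255))/((18,100,40),(34,255,255))/; s/((108,110,50)/((108,110,30)/' h.py
python3 - <<'E'
from h import *
Y1=np.array([.5905,.243,2.7119])
p,i=look(Y1,Y1[2],1,"yellow",save="pics/y1b.png",allyaw=True); print(np.round(p,4),round(i,3))
E
```

```text
[0.5908 0.2453 2.6957] 0.966
```

View pics/y1b.png

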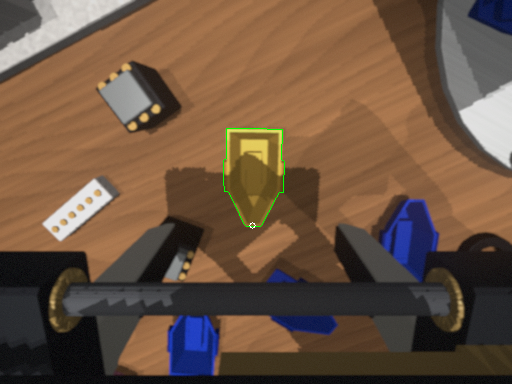

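```bash
cat >> h.py <<'E'
def pick(p,k,z0=0.):
    manip.servo_line([p[0],p[1],z0+.10],quat(p[2],k),feed=.25)
    manip.servo_line([p[0],p[1],z0+.0335],feed=.12)
    manip.command_gripper(.05,15); o=manip.get_obs()
    manip.servo_line([p[0],p[1],.25],feed=.3)
    g=manip.get_obs(); print("pick gap",round(o["finger_gap"],4),round(g["finger_gap"],4),"grip",round(g["grip_force"],1),"F",np.round(g["force"],1),"t",g["time_s"]); return g["finger_gap"]>.06
def place(b,k,n):
    """b base pose (x,y,yaw); n = 1,2,3 level"""
    q=quat(b[2],k); z=.047+.015*n+.0335
    manip.move_pose([b[0],b[1],.25],q)
    manip.servo_line([b[0],b[1],z+.025],feed=.2)
    f0=np.array(manip.get_obs()["force"])
    zz=z+.025
    while zz>z+.0005:
        zz=max(zz-.004,z+.0005); manip.servo_line([b[0],b[1],zz],feed=.05); f=np.array(manip.get_obs()["force"])-f0
        if np.linalg.norm(f)>12: break
    print("place stop dz",round(zz-z,4),"dF",np.round(f,1))
    manip.command_gripper(.080); manip.wait(.2)
    manip.servo_line([b[0],b[1],.25],feed=.25); print("t",manip.get_obs()["time_s"])
E
python3 - <<'E'
from h import *
Y1=np.array([.5908,.2453,2.6957]); yb=np.array([.4949,-.1598,-1.2145])
b,i=look(yb,yb[2],1,"yellow",.047,save="pics/yb.png"); print(np.round(b,4),round(i,3)); np.save("yb.npy",b)
p,i=look(Y1,Y1[2],1,"yellow"); print(np.round(p,4),round(i,3))
if i>.9: pick(p,1)
E
```

```text
[ 0.4937 -0.1596 -1.2174] 0.923
[0.5906 0.2454 2.6952] 0.971
pick gap 0.05 0.0501 grip 0.0 F [-0.3  0.6 -0.2] t 12.4833
```

View pics/yb.png

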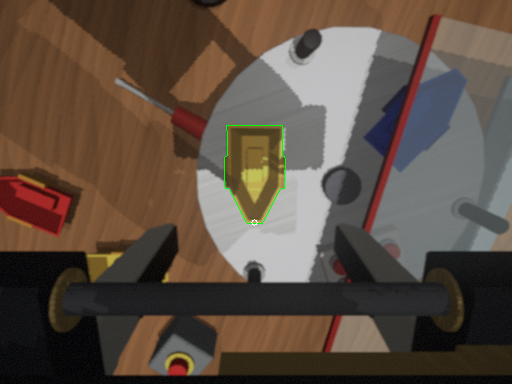

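Run:
```python
from h import *
o=manip.get_obs(); print(o["ee_pos"],o["finger_gap"],o["force"])
manip.command_gripper(.09)
p,i=look([.5906,.2454],2.6952,1,"yellow",save="pics/y1c.png"); print(np.round(p,4),round(i,3))
```

```text
[0.58990736 0.24516752 0.24825059] 0.050091117153488005 [-0.31482254  0.62362845 -0.24468628]
[0.591  0.2452 2.6963] 0.97
```

View pics/y1c.png

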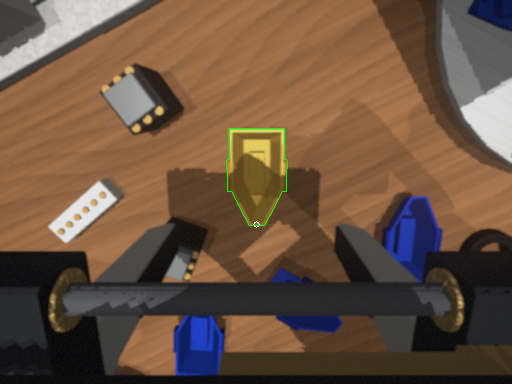

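Run:
```python
from h import *
p=[.5908,.2453,2.6957]; q=quat(p[2],1)
manip.servo_line([p[0],p[1],.10],q,feed=.25); manip.servo_line([p[0],p[1],.0335],feed=.12); print(manip.get_obs()["ee_pos"])
manip.wait(.3); print(manip.get_obs()["ee_pos"])
manip.command_gripper(.06,15); o=manip.get_obs(); print(o["finger_gap"],o["grip_force"],o["ee_pos"],o["force"])
cv2.imwrite("pics/grip.png",cam("wrist")["img"][:,:,::-1])
```

```text
[0.59144338 0.2455224  0.03451408]
[0.59104458 0.24541669 0.03404771]
0.05984027325183836 0.0 [0.5908248  0.2452949  0.03350939] [-0.84569721 -0.68619442 -0.33774941]
```

View pics/grip.png

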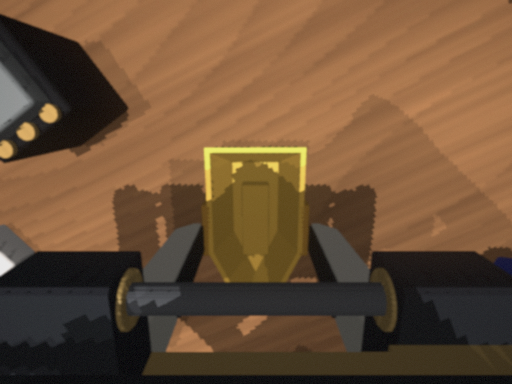

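Run:
```python
from h import *
o=manip.get_obs(); print(o["finger_gap"],o["grip_force"])
p=[.5908,.2453,2.6957]; ims=[]
ims.append(cam("wrist")["img"])
for z in (.026,):
    manip.servo_line([p[0],p[1],z],feed=.05); manip.command_gripper(.055,15); o=manip.get_obs(); print(z,o["finger_gap"],o["grip_force"],o["ee_pos"],o["force"])
    ims.append(cam("wrist")["img"])
manip.servo_line([p[0],p[1],.06],feed=.1); o=manip.get_obs(); print(o["finger_gap"],o["grip_force"],o["force"])
ims.append(cam("wrist")["img"])
cv2.imwrite("pics/grip2.png",cv2.resize(np.hstack([i[130:360,90:420] for i in ims])[:,:,::-1],(800,186)))
```

```text
0.05983343216143229 0.0
0.026 0.05530947375026328 0.0 [0.59083002 0.24532716 0.02609054] [ 0.89197853 -0.5908848   0.33953487]
0.05507358819956579 0.0 [-1.49246416  0.18625002 -1.50393063]
```

View pics/grip2.png

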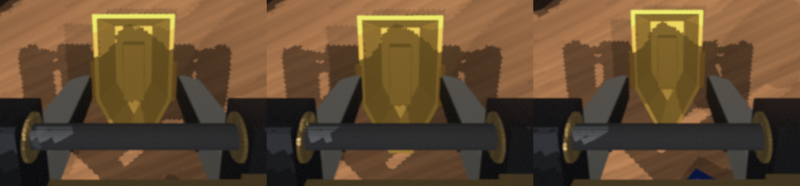

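Run:
```python
from h import *
p=[.5908,.2453,2.6957]
manip.command_gripper(.08,6)
for z in np.arange(.022,-.003,-.003):
    manip.servo_line([p[0],p[1],z],feed=.06); manip.wait(.1); f=manip.get_obs()["force"]
    manip.command_gripper(.058,6); o=manip.get_obs(); print(round(z,4),np.round(o["ee_pos"],4),round(o["finger_gap"],4),round(o["grip_force"],1),np.round(f,1),o["time_s"])
    if o["finger_gap"]>.062 or abs(f[2])>8: break
    manip.command_gripper(.08)
```

```text
0.022 [0.5908 0.2453 0.022 ] 0.0578 0.0 [-0.  -0.8 -1.2] 19.5
0.019 [0.5911 0.2453 0.0194] 0.0579 2.8 [-0.7 -0.6  0.1] 21.0333
0.016 [0.5908 0.2453 0.016 ] 0.0656 6.0 [ 0.2 -0.4  0.4] 22.3583
```

```bash
sed -i 's/\.0335/.009/g; s/ZL=0.19/ZL=0.17/' h.py
sed -i 's/if np.linalg.norm(f)>12: break/if np.linalg.norm(f)>10: break/' h.py
python3 - <<'E'
from h import *
p=[.5908,.2453,2.6957]
manip.command_gripper(.085,15)
ok=pick(p,1); 
if ok:
    cv2.imwrite("pics/held.png",cam("wrist")["img"][:,:,::-1])
    b=np.load("yb.npy"); place(b,1,1)
    p,i=look(b,b[2],1,"yellow",.047,(0,.015),save="pics/yb1.png"); print(np.round(p-b,4),round(i,3))
E
```

```text
pick gap 0.066 0.0659 grip 15.0 F [-0.6  0.9 -0.8] t 25.7083
place stop dz 0.0005 dF [0.3 1.1 2.6]
t 32.5917
[ 0.0009 -0.0014 -0.0014] 0.949
```

Run:
```python
from h import *
b=np.load("yb.npy"); Y=np.array([.3811,-.3651,.3421]); k=bestk(Y,b); print("k",k)
manip.command_gripper(.088,15)
p,i=look(Y,Y[2],k,"yellow",allyaw=True); print(np.round(p,4),round(i,3))
if i>.92 and pick(p,k):
    place(b,k,2)
    manip.move_pose([b[0],b[1],.047+.22],quat(b[2],1)); manip.wait(.15); s=cam("wrist")
    for zs in [(0,.015),(0,.015,.03),(0,.015,.045)]:
        p,i=fit(s,"yellow",b,.047,zs,[b[2]]); print(zs,np.round(p-b,4),round(i,4))
    cv2.imwrite("pics/yb2.png",s["img"][60:300,130:450,::-1])
```

```text
k 0
[ 0.3803 -0.3631  0.3482] 0.97
pick gap 0.0659 0.066 grip 15.0 F [ 0.5 -0.2 -0.6] t 37.4917
place stop dz 0.0005 dF [-1.7  0.1 -0.1]
t 43.325
(0, 0.015) [ 0.0007 -0.0005 -0.0002] 0.9512
(0, 0.015, 0.03) [-0.0002  0.0009 -0.0071] 0.9303
(0, 0.015, 0.045) [-0.0011  0.0008 -0.0446] 0.8518
```

View pics/yb2.png

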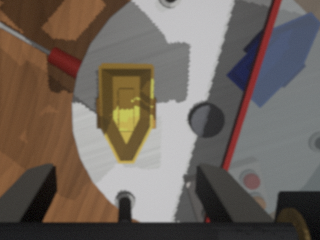

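Run:
```python
from h import *
b=np.load("yb.npy")
s=cam("wrist")
for z in (.047,.062,.077,.092):
    p,i=fit(s,"yellow",b,z,(0,),[b[2]]); print(z,np.round(p-b,4),round(i,4))
s=cam("scene"); cv2.imwrite("pics/sc1.png",cv2.resize(s["img"][110:300,60:420,::-1],(800,422),interpolation=cv2.INTER_CUBIC))
```

```text
0.047 [ 0.0009 -0.0004 -0.0012] 0.8988
0.062 [ 0.0009 -0.0002  0.0039] 0.9447
0.077 [-0.0001  0.0018 -0.014 ] 0.9406
0.092 [-0.0004  0.0028 -0.0165] 0.8689
```

View pics/sc1.png

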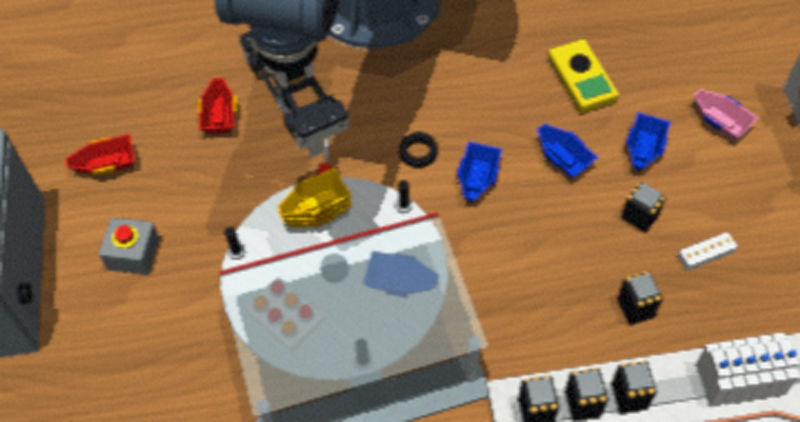

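```bash
cat >> h.py <<'E'
def press(b,k,n,F=8):
    """push down on the lugs of the top tray (level n); returns tcp height above nominal underside at contact"""
    z=.047+.015*n; q=quat(b[2],k)
    manip.move_pose([b[0],b[1],.25],q); manip.command_gripper(.057,15)
    manip.servo_line([b[0],b[1],z+.035],feed=.2); manip.wait(.2); f0=manip.get_obs()["force"][2]
    for d in np.arange(.031,.010,-.002):
        manip.servo_line([b[0],b[1],z+d],feed=.04); manip.wait(.1); o=manip.get_obs(); f=o["force"][2]-f0
        if abs(f)>F: break
    print("press contact TCP-underside",round(o["ee_pos"][2]-z,4),"f",round(f,1))
    manip.servo_line([b[0],b[1],.25],feed=.3); manip.command_gripper(.088)
E
python3 - <<'E'
from h import *
b=np.load("yb.npy"); press(b,1,2); print(manip.get_obs()["time_s"])
E
```

```text
press contact TCP-underside 0.0192 f 27.6
52.35
```

```bash
cat >> h.py <<'E'
AX=np.array([.596,-.141]); FR=188.9; ZP=.076
def turn(th0,th1):
    def pose(th,z):
        a=np.radians(th); psi=np.radians(FR+(th-FR)/3)
        return [AX[0]+.158*np.cos(a),AX[1]+.158*np.sin(a),z],psi
    ths=np.linspace(th0,th1,9)
    def cost(k):
        c=0
        for th in (th0,th1):
            P,psi=pose(th,ZP); j=manip.ik(P,quat(psi,k)); c=max(c,9 if j is None else abs(j[5]))
        return c
    k=min((0,1),key=cost); print("k",k,round(cost(k),2))
    manip.command_gripper(.045,25)
    P,psi=pose(th0,.25); manip.move_pose(P,quat(psi,k))
    P,psi=pose(th0,ZP); manip.servo_line([*P[:2],.13],feed=.25); f0=np.array(manip.get_obs()["force"])
    manip.servo_line(P,feed=.1); f=np.array(manip.get_obs()["force"])-f0
    if np.linalg.norm(f)>8: print("blocked",f); manip.servo_line([*P[:2],.25]); return
    manip.command_gripper(.01); o=manip.get_obs(); print("post gap",round(o["finger_gap"],4),round(o["grip_force"],1))
    if o["finger_gap"]<.014: print("no post"); manip.servo_line([*P[:2],.25]); return
    fm=0
    for th in ths[1:]:
        P,psi=pose(th,ZP); manip.servo_line(P,quat(psi,k),feed=.12); o=manip.get_obs(); fm=max(fm,np.linalg.norm(np.array(o["force"])-f0))
    print("end gap",round(o["finger_gap"],4),"fmax",round(fm,1))
    manip.command_gripper(.045); manip.servo_line([*P[:2],.25],feed=.25); print("t",manip.get_obs()["time_s"])
E
python3 - <<'E'
from h import *
turn(FR+60,FR-60)
s=cam("scene"); cv2.imwrite("pics/sc2.png",cv2.resize(s["img"][110:300,60:420,::-1],(800,422),interpolation=cv2.INTER_CUBIC))
E
```

```text
k 1 1.63
post gap 0.0172 25.0
end gap 0.0174 fmax 13.4
t 61.7
```

View pics/sc2.png

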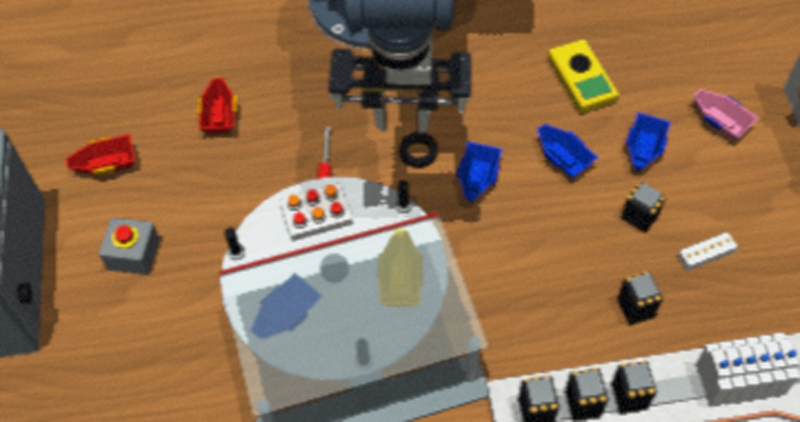

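Run:
```python
from h import *
turn(FR+60,FR-60)
a=np.radians(FR); g=[AX[0]+.105*np.cos(a),AX[1]+.105*np.sin(a)]; yaw=a-2*np.pi
k=min((0,1),key=lambda k:abs(manip.ik([*g,.2],quat(yaw,k))[5])); print("k",k)
b,i=look(g,yaw,k,"blue",.047,save="pics/bb.png",h=.2); print(np.round(b,4),round(i,3),np.round(g,4),yaw); np.save("bb.npy",b)
s=cam("top")
for n,u,v in [("B1",213,341),("B2",280,344),("B3",351,338)]:
    p,i=fit(s,"blue",back(s,(u*.64,v*.64),.03),0); print(n,np.round(p,4),round(i,3),[bestk(p,b)])
```

```text
k 1 1.63
post gap 0.0174 25.0
end gap 0.0172 fmax 11.9
t 70.3667
k 1
[ 0.4933 -0.1584 -3.0007] 0.903 [ 0.4923 -0.1572] -2.9862583501622977
B1 [ 0.4255  0.4045 -0.5123] 0.871 [1]
B2 [ 0.4192  0.2634 -2.5977] 0.84 [1]
B3 [ 0.4397  0.1118 -0.4357] 0.837 [1]
```

View pics/bb.png

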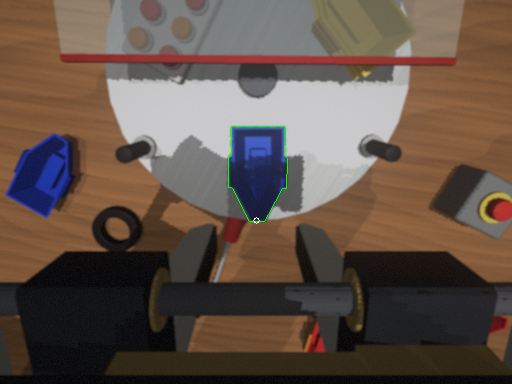

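```bash
cat > blue.py <<'E'
from h import *
import sys
b=np.load("bb.npy")
def do(g,n):
    g=np.array(g); manip.command_gripper(.086,15)
    p,i=look(g,g[2],1,"blue",allyaw=True,save=f"pics/b_l{n}.png"); print(np.round(p,4),round(i,3))
    if i<.9 or not pick(p,1): print("STOP"); return
    place(b,1,n)
    s=None; manip.move_pose([b[0],b[1],.047+.24],quat(b[2],1)); manip.wait(.15); s=cam("wrist")
    q,i=fit(s,"blue",b,.047,[.015*j for j in range(n+1)],[b[2]]); print("stack",np.round(q-b,4),round(i,3))
do(eval(sys.argv[1]),int(sys.argv[2]))
E
python3 blue.py "[.4397,.1118,-.4357]" 1
```

```text
[ 0.4387  0.1137 -0.4176] 0.941
pick gap 0.0656 0.0657 grip 15.0 F [-0.3  0.3 -1.5] t 76.7917
place stop dz 0.0005 dF [-0.5  0.   1.9]
t 82.7833
stack [ 0.0013 -0.0019  0.007 ] 0.898
```

```bash
python3 blue.py "[.4192,.2634,-2.5977]" 2
```

```text
[ 0.4168  0.2664 -2.5982] 0.939
pick gap 0.0662 0.0657 grip 15.0 F [-0.1  0.2 -1.4] t 88.225
place stop dz 0.0005 dF [-0.2  1.   0.1]
t 93.9
stack [ 0.0001 -0.0009  0.001 ] 0.908
```

```bash
python3 blue.py "[.4255,.4045,-.5123]" 3; python3 -c "
from h import *
b=np.load('bb.npy'); press(b,1,3); print(manip.get_obs()['time_s'])
s=cam('scene'); cv2.imwrite('pics/sc3.png',cv2.resize(s['img'][110:300,60:420,::-1],(800,422),interpolation=cv2.INTER_CUBIC))"
```

```text
[ 0.4242  0.4087 -0.5282] 0.936
pick gap 0.0656 0.0656 grip 15.0 F [-0.1  0.2 -1.4] t 99.7917
place stop dz 0.0005 dF [-0.6 -0.7  1.2]
t 105.8
stack [-0.0002 -0.0008 -0.0032] 0.894
press contact TCP-underside 0.0192 f 26.5
112.25
```

```bash
sed -i 's/ZP=.076/ZP=.082/' h.py
python3 - <<'E'
from h import *
turn(FR-60,FR+60)
manip.servo_line([.33,-.25,.3],feed=.3); manip.wait(.5)
for n in ("scene","top"):
    s=cam(n)
    if n=="scene": a=s["img"][110:300,60:420]
    else: c=s["img"][90:290,40:440]
cv2.imwrite("pics/fin.png",np.vstack([cv2.resize(a,(568,300),interpolation=cv2.INTER_CUBIC),cv2.resize(c,(568,284),interpolation=cv2.INTER_CUBIC)])[:,:,::-1]); print(manip.get_obs()["time_s"])
E
```

```text
k 1 1.63
post gap 0.0171 25.0
end gap 0.0175 fmax 19.2
t 121.05
122.525
```

View pics/fin.png

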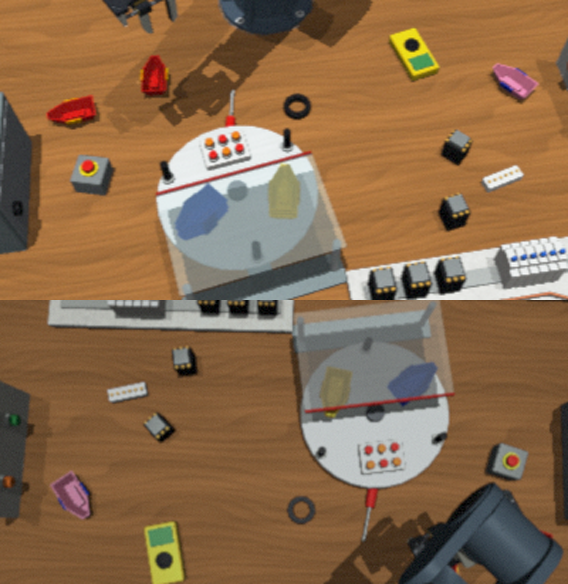

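The final picture shows the lamp rack at the front (225,150). Both stacks are compact under the hood, blue at (203,210) and yellow at (285,190). No loose blue or yellow trays remain, and the other things have not moved.

```bash
python3 -c "
from bench import manip
print(manip.hand_in())"
```

```text
the job is handed in; nothing more can be done
None
```

The job is handed in, with no verdict returned: by my checks all five trays (three blue, two yellow) are nested on their own base trays, noses aligned, the lamp rack is clicked in at the front, and the other bench things are where they were.

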